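Close up a row of glass blanks with a straightedge

TASK

Take the straightedge by its wooden grip and use its straight front to push the four loose glass blanks on the steel tray together into one closed, square row against the aluminium follower bar, and keep pushing the row until the stiff follower is fully home against its stop. Glass chips, so never press on it with more than 22 N, and touch the blanks and the follower with nothing but the straightedge. Then stand the straightedge back on its cork pad, let go, and leave the row closed and the other glass and the jar where they are.

Things in the scene. Friction and masses are not known exactly. Their poses are not given: they have to be found in the camera images.
- tray: Fixed steel tray lying on the worktop, plate 118 (x) by 320 (y) by 6 mm thick; origin at the centre of its underside. Two dark guide rails run along its y at x = +-53 mm (10 mm wide, tops 16 mm above the worktop, 96 mm apart inside). Its -y end carries a green end block behind the follower; its +y end is open. The glass is to be pushed along the tray's -y.
- tray_floor (a point): Centre of the tray's top surface, 6 mm above the worktop, axes as the tray.
- follower: Aluminium bar with a black button (92 x 24 x 24.5 mm high above the tray floor) sliding along the tray's y. Origin on the floor at the middle of its face, which looks to tray +y; axes as tray. The face starts 60 to 78 mm to the -y side of the tray's centre, fully home (hard stop) 100 mm. Dry friction holds it where left; about 6 N moves it; at the stop the force rises suddenly.
- blank_1: Loose amber glass blank, a slab 60 (x) by nominally 25 (y) by 14 mm high, 55 g or so; sawn by hand, so its true width in y may be up to 2 mm more or less. Origin at the centre of its underside. Lies on the tray between the rails, in any order along the row, a little skew.
- blank_2: Loose teal glass blank, a slab 60 (x) by nominally 25 (y) by 14 mm high, 55 g or so; sawn by hand, so its true width in y may be up to 2 mm more or less. Origin at the centre of its underside. Lies on the tray between the rails, in any order along the row, a little skew.
- blank_3: Loose violet glass blank, a slab 60 (x) by nominally 25 (y) by 14 mm high, 55 g or so; sawn by hand, so its true width in y may be up to 2 mm more or less. Origin at the centre of its underside. Lies on the tray between the rails, in any order along the row, a little skew.
- blank_4: Loose blue glass blank, a slab 60 (x) by nominally 25 (y) by 14 mm high, 55 g or so; sawn by hand, so its true width in y may be up to 2 mm more or less. Origin at the centre of its underside. Lies on the tray between the rails, in any order along the row, a little skew.
- straightedge: Loose straightedge, about 0.2 kg: an aluminium bar 80 (x) by 36 (y) by 16 mm high with straight 80 mm front and back faces (its -y and +y sides alike), and on it an upright wooden grip 36 (x) by 20 (y) mm from 16 to 76 mm above the underside. Origin at the centre of its underside. Stands on the cork pad.
- cork_pad: Fixed cork pad 115 (x) by 66 (y) by 5 mm thick on the worktop; origin at the centre of its underside. The straightedge's place, to be put back on it standing, within about 20 mm of its middle.
- amber_hook: Loose amber glass figure, 40 x 43 x 52 mm, a bystander; origin at the centre of its underside.
- teal_hook: Loose teal glass figure, 41 x 43 x 59 mm, a bystander; origin at the centre of its underside.
- frit_jar: Loose clear jar with white lid, 79 mm wide, 90 mm high, a bystander; origin at the centre of its underside.

How it is judged:
By the outcome, as a careful person would: the job done as asked, in the order asked, and still so for the second after the job is handed in, with the robot touching nothing.
It also fails if it takes over 54 s, if anything falls off the work surface, if the arm or the gripper's body presses on something with over 40 N, if the wrist force passes 120 N, or if a joint passes its speed limit or range.

ROBOT

A 6-joint arm with a two-finger parallel gripper is mounted at the origin on a cart in front of the work surface, level with it; the furniture and walls round the work are solid. World frame = base frame: x ahead of the robot, y to its left, z up, the work surface at z = 0. Lengths are in m, angles in rad, forces in N, time in s.
With the tool pointing down it reaches from about 0.3 to 0.95 m from the base axis. Payload 3.1 kg.
Tool frame: the origin (TCP) lies at the very end of the fingers, on their centre line; the grasp point (between the pads) lies arm.grip_point_offset behind it (arm.grip_point_offset is the distance from the TCP to the grasp point, in m); z points along the fingers, y is the line along which they close (so a half turn about z gives the same grasp; the last joint's range is limited). The gripper opens to 85 mm and grips with 20 to 120 N. Pads are 22 mm wide; open, the fingers measure 114 mm over their backs; the gripper's body (76 mm by 85 mm) begins 54 mm behind the grasp point. The pads swing forward as they close: fully open they stand 13 mm farther back than shut.
Start: joints at [1.248, 0.308, 1.634, -0, 1.2, -0.07], TCP at [0.156, 0.605, 0.231] pointing down, gripper open.
Joint ranges: [-3.06, 3.06], [-0.79, 1.96], [0.05, 2.63], [-1.19, 4.34], [0.05, 2.64], [-2.94, 2.94]. Speed limits (rad/s): [2.79, 2.79, 3.14, 3.14, 3.14, 3.14].

INTERFACE

Orientations are given as a rotation vector (axis times angle).
In Python, from plant import arm gives the robot as it stands.
- The arm moves only by the tool play_rows, never from a script. Its argument "series" is a list of rows, each a list of 3 entries, a list of its own where there are three numbers: the shift along the tool's x, y, z in mm, then the turn, a rotation vector about the tool's x, y, z in degrees, then the opening, from 0 (shut) to 1 (fully open). A call has 1 to 20 rows; each row is the pose to reach, as a shift and turn from the pose commanded when the call began, along the tool's axes at that moment; what a row does not reach only later rows make up. A row lasts 1/8 s, in which the tool goes at most 62.5 mm and 10.7 degrees, less where a joint would pass 70% of its speed; a pose out of reach is approached as far as the arm can. A call with a gripper value outside its range is refused whole. The fingers move at their own pace and stop on an object; "squeeze" is the grip in N (left out, the last holds). Time passes only in rows, so rows that repeat a pose let the fingers close. It gives the time, the measured TCP pose, the force, the opening and the grip force at its end, in the units of the state.
- arm.read_state(): the state, without advancing time (a new reading comes with each control period).
- arm.grab_frame(name): name is "scene" or "top" or "wrist"; returns a dict with "frame" (480x640x3 uint8, red, green, blue), "mtx" (3x3 intrinsics, pixels), "k1" (the pictures are not rectified: a ray, as slopes to the right and down, at radius r is drawn at 1 + k1 r^2 times it, then the intrinsics apply), "rvec" (rotation vector, rad) and "tvec" (3), from world to camera coordinates, as OpenCV has them; the wrist camera has in their place "tool_from_camera" (4x4, takes a point from camera to tool coordinates, whose origin is the TCP and whose axes are the flange's). Camera axes: x right, y down, z forward; pixel columns grow to the right and rows downward; lengths in m; the calibration is good to about 2 mm. A picture is of the moment at which its call begins: read the wrist's pose just before it. There is no depth.
- arm.job_done(): hands the job in; it is judged then, once.
Trained networks look in the newest picture that a camera, given by its name, has taken for a name from the list of things; names that differ only in an ending like _2 or _b are one class to them, and where a whole thing is asked for, a point or a joint stands for the part that bears it (a point fixed in the world has none). Each returns a list of dicts, best first, with "score" (0 to 1); they miss things now and then, are a little off and sometimes report something else, mostly with a low value. They report only what shows in the picture. A call takes as long as a camera call.
- arm.spot_in(camera, query): "point" ([x, y, z] in m, in the coordinates of the camera as it stood for that picture, good to about 4 mm: the middle of the surface that is visible of it).
- arm.spot_point(camera, query): "point" ([x, y, z] in m, in the coordinates of the camera as it stood for that picture, good to about 4 mm: a listed point, or the origin of a listed thing).
The state is a dict: "t": time; "joint_pos": joint angles; "qd": joint speeds; "joint_efforts": joint torques, N m; "position": TCP position; "orientation": TCP orientation; "contact_force": force on the tool from outside, world axes, zero at the start; "wrist_torque": the same for the moment, N m; "grip_width": finger opening in m; "grasp_force": force on a finger pad.
Only numpy, scipy, OpenCV 4.12 (cv2) and the standard library are available. Lean on these libraries where they do the work, as an engineer would, in place of code of your own. Each camera call takes 0.05 s, during which the arm holds its last target. There are 200 camera calls.

## Working session

There is one attempt and no reset: what is moved stays moved. The work goes in short steps, Python scripts to look and compute and a tool call to move; the robot and the scene stay as the last step left them, time stands still between calls to the robot, and variables do not carry over. Pictures are saved under pics/ and viewed, at most 13 in all, crops included, and the job is handed in when it is done.

Besides the shell and the picture viewer there is one more tool, called after ">>>" as name(argument=value, ...), one argument or row to a line, values as JSON. play_rows: Moves the arm, as the interface text tells. Its arguments: {"type":"object","properties":{"series":{"type":"array"},"squeeze":{"type":"number"}},"required":["series"]}

```bash
mkdir -p pics; cat > h.py <<'E'
import numpy as np, cv2
from scipy.spatial.transform import Rotation as R
from plant import arm
def cam(name):
    s=arm.read_state(); f=arm.grab_frame(name)
    if name=='wrist':
        T=np.eye(4);T[:3,:3]=R.from_rotvec(s['orientation']).as_matrix();T[:3,3]=s['position']
        W=T@f['tool_from_camera']
    else:
        C=np.eye(4);C[:3,:3]=R.from_rotvec(np.ravel(f['rvec'])).as_matrix();C[:3,3]=np.ravel(f['tvec']);W=np.linalg.inv(C)
    f['W']=W; return f
def save(f,n): cv2.imwrite('pics/'+n,f['frame'][:,:,::-1])
def w(f,p): return (f['W']@np.r_[p,1])[:3]
def ray(f,u,v,z):
    K=f['mtx'];x=np.array([(u-K[0,2])/K[0,0],(v-K[1,2])/K[1,1]]);y=x.copy()
    for _ in range(20): y=x/(1+f['k1']*(y@y))
    d=f['W'][:3,:3]@np.r_[y,1];o=f['W'][:3,3]
    return o+d*(z-o[2])/d[2]
def proj(f,P):
    c=np.linalg.inv(f['W'])@np.r_[P,1];y=c[:2]/c[2];y=y*(1+f['k1']*(y@y));K=f['mtx']
    return np.array([K[0,0]*y[0]+K[0,2],K[1,1]*y[1]+K[1,2]])
E
python3 - <<'E'
from h import *
np.set_printoptions(precision=4,suppress=True)
print(arm.read_state(),arm.grip_point_offset)
for c in ['top','scene']:
    f=cam(c);save(f,c+'0.png')
    print(c,f['k1'],f['W'][:3,3])
    for q in ['tray','tray_floor','follower','blank_1','blank_2','blank_3','blank_4','straightedge','cork_pad','amber_hook','teal_hook','frit_jar']:
        print(q,[(round(r['score'],2),w(f,r['point'])) for r in arm.spot_point(c,q)][:4])
E
```

```text
{'t': 0.0, 'joint_pos': array([ 1.2483,  0.309 ,  1.6352, -0.    ,  1.1997, -0.0697]), 'qd': array([ 0.0007, -0.0017,  0.0019, -0.0007, -0.0006,  0.0001]), 'joint_efforts': array([  0.0001, -41.5258, -27.6658,   0.    ,   0.0104,   0.    ]), 'position': array([0.1561, 0.6043, 0.23  ]), 'orientation': array([-0.396 , -3.1161,  0.0036]), 'contact_force': array([ 1.1609, -0.163 ,  1.0442]), 'wrist_torque': array([ 0.0101, -0.0072,  0.0131]), 'grasp_force': 0.0, 'grip_width': 0.08519186583913402} 0.0187
top 0.00486670229191302 [ 0.3882 -0.1995  0.976 ]
tray [(0.96, array([ 0.492 , -0.1537, -0.0072])), (0.15, array([ 0.4984, -0.153 ,  0.0057]))]
tray_floor [(0.98, array([ 0.4985, -0.1543,  0.0077]))]
follower [(0.65, array([ 0.4918, -0.2153,  0.0052]))]
blank_1 [(0.89, array([ 0.501 , -0.1502,  0.005 ])), (0.82, array([ 0.509 , -0.0677,  0.0049])), (0.63, array([ 0.4939, -0.1162,  0.0005])), (0.58, array([ 0.4833, -0.1854,  0.004 ]))]
blank_2 [(0.89, array([ 0.501 , -0.1502,  0.005 ])), (0.82, array([ 0.509 , -0.0677,  0.0049])), (0.63, array([ 0.4939, -0.1162,  0.0005])), (0.58, array([ 
[... 1408 characters left out ...]
054, -0.0732,  0.008 ])), (0.61, array([ 0.4896, -0.1111,  0.0005])), (0.59, array([ 0.5005, -0.1433,  0.0073])), (0.44, array([ 0.4839, -0.1833,  0.0045]))]
blank_4 [(0.77, array([ 0.5054, -0.0732,  0.008 ])), (0.61, array([ 0.4896, -0.1111,  0.0005])), (0.59, array([ 0.5005, -0.1433,  0.0073])), (0.44, array([ 0.4839, -0.1833,  0.0045]))]
straightedge [(0.67, array([0.5146, 0.151 , 0.0037]))]
cork_pad [(0.71, array([ 0.5141,  0.1476, -0.0021])), (0.71, array([ 0.4913, -0.1518, -0.0019]))]
amber_hook [(0.49, array([ 0.6547,  0.0567, -0.0001]))]
teal_hook [(0.71, array([ 0.4951, -0.1529,  0.002 ])), (0.7, array([0.3745, 0.0186, 0.0007]))]
frit_jar [(0.95, array([ 0.4834, -0.4852, -0.0014]))]
```

View pics/top0.png

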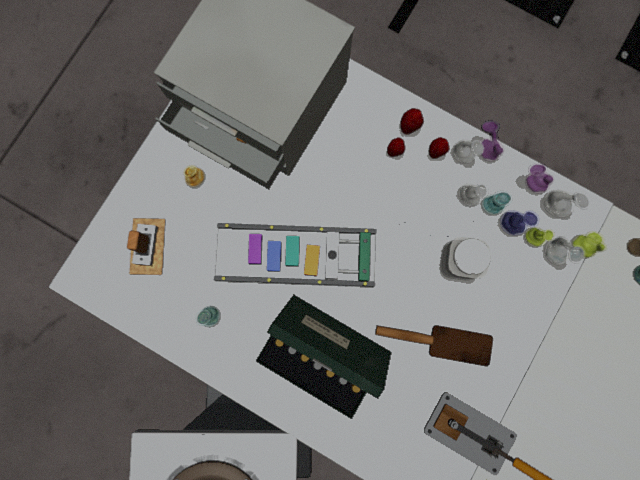

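View pics/scene0.png

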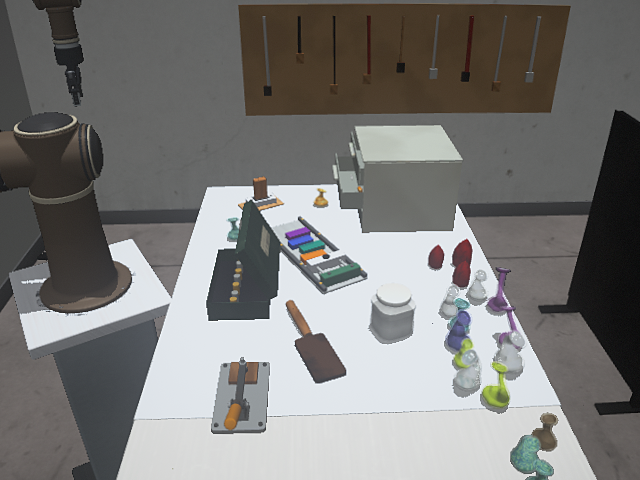

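The top view shows the tray lengthwise at (215–376, 223–287), with violet (255,249), blue (274,256), teal (292,251) and amber (312,260) blanks, and the follower at (332,255). The straightedge stands on the cork pad at (146,245). In the scene view, an open box with an upright lid stands beside the tray at (260,240).

```bash
cat >> h.py <<'E'
def pose():
    s=arm.read_state(); return s,R.from_rotvec(s['orientation'])
def cmd(P,yaw=None):
    """shift (mm) and turn (deg) in tool axes to bring TCP to P with tool down, tool y along world yaw(deg) line"""
    s,r=pose(); d=r.inv().apply(np.array(P)-s['position'])*1000
    t=np.zeros(3)
    if yaw is not None:
        best=None
        for a in (yaw,yaw+180):
            y=np.array([np.cos(np.radians(a)),np.sin(np.radians(a)),0]);z=np.array([0,0,-1.]);x=np.cross(y,z)
            q=(r.inv()*R.from_matrix(np.c_[x,y,z])).as_rotvec(degrees=True)
            if best is None or np.linalg.norm(q)<np.linalg.norm(best): best=q
        t=best
    return d.round(1),t.round(2)
E
python3 - <<'E'
from h import *
np.set_printoptions(precision=4,suppress=True)
s,r=pose();print(r.as_matrix())
f=cam('top')
for u,v in [(226,226),(367,228),(220,281),(369,283)]: print('screw',ray(f,u,v,.016))
for u,v in [(275,298),(390,362),(380,395),(265,335)]: print('lid z.0/.12',ray(f,u,v,0),ray(f,u,v,.12))
for u,v in [(131,219),(165,220),(163,275),(129,273)]: print('pad',ray(f,u,v,.005))
for u,v in [(144,225),(157,226),(154,265)]: print('bar',ray(f,u,v,.021))
print(cmd([.512,.148,.25],94))
E
```

```text
[[-0.9682  0.2501 -0.    ]
 [ 0.2501  0.9682  0.    ]
 [ 0.      0.     -1.    ]]
screw [ 0.5514 -0.0154  0.016 ]
screw [ 0.5492 -0.2983  0.016 ]
screw [ 0.4411 -0.0068  0.016 ]
screw [ 0.4389 -0.3016  0.016 ]
lid z.0/.12 [ 0.4086 -0.1147  0.    ] [ 0.4061 -0.1251  0.12  ]
lid z.0/.12 [ 0.2844 -0.3436  0.    ] [ 0.2972 -0.3258  0.12  ]
lid z.0/.12 [ 0.2212 -0.3232 -0.    ] [ 0.2418 -0.308   0.12  ]
lid z.0/.12 [ 0.3355 -0.0961  0.    ] [ 0.342  -0.1088  0.12  ]
pad [0.5664 0.1797 0.005 ]
pad [0.5648 0.1108 0.005 ]
pad [0.4531 0.1097 0.005 ]
pad [0.4567 0.1777 0.005 ]
bar [0.5515 0.147  0.021 ]
bar [0.5497 0.121  0.021 ]
bar [0.4717 0.1232 0.021 ]
(array([-458.7, -353.7,  -18.7]), array([ -0.  ,   0.  , -18.48]))
```

```bash
python3 - <<'E'
from h import *
f=cam('top'); a=cv2.resize(f['frame'][200:300,110:390],None,fx=2.85,fy=2.85,interpolation=cv2.INTER_CUBIC)
cv2.imwrite('pics/crop.png',a[:,:,::-1])
E
```

```text
(no output)
```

View pics/crop.png

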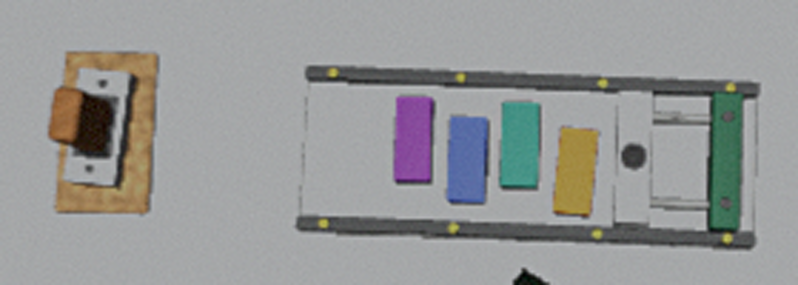

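>>> play_rows(
  series=[
    [[-459,-354,-10],[0,0,-18.5],1],
    [[-459,-354,-10],[0,0,-18.5],1],
    [[-459,-354,-10],[0,0,-18.5],1],
    [[-459,-354,-10],[0,0,-18.5],1],
    [[-459,-354,-10],[0,0,-18.5],1],
    [[-459,-354,-10],[0,0,-18.5],1],
    [[-459,-354,-10],[0,0,-18.5],1],
    [[-459,-354,-10],[0,0,-18.5],1],
    [[-459,-354,-10],[0,0,-18.5],1],
    [[-459,-354,-10],[0,0,-18.5],1],
    [[-459,-354,-10],[0,0,-18.5],1],
    [[-459,-354,-10],[0,0,-18.5],1],
    [[-459,-354,-10],[0,0,-18.5],1],
  ],
)

```text
t: 3.02
position: [0.5112, 0.149, 0.2412]
orientation: [0.114, -3.139, -0.0]
contact_force: [-0.6, -0.0, 0.4]
grip_width: 0.0854
grasp_force: 0.0
```

```bash
python3 - <<'E'
from h import *
np.set_printoptions(precision=4,suppress=True)
s,r=pose();print(s['t'],s['position'],r.as_matrix())
f=cam('top')
for u,v in [(333,72),(460,76),(603,83),(730,87),(323,223),(453,228),(598,233),(728,238)]: print('screw',ray(f,110+u/2.85,200+v/2.85,.016))
f=cam('wrist');save(f,'w1.png');print(f['W'])
for q in ['straightedge','cork_pad']: print(q,[(round(x['score'],2),w(f,x['point'])) for x in arm.spot_point('wrist',q)])
E
```

```text
3.025 [0.5112 0.149  0.2412] [[-0.9974 -0.0723 -0.0006]
 [-0.0723  0.9974  0.0003]
 [ 0.0006  0.0003 -1.    ]]
screw [ 0.5529 -0.017   0.016 ]
screw [ 0.5507 -0.1065  0.016 ]
screw [ 0.5463 -0.2072  0.016 ]
screw [ 0.544  -0.2966  0.016 ]
screw [ 0.4466 -0.0132  0.016 ]
screw [ 0.4437 -0.1035  0.016 ]
screw [ 0.4408 -0.2042  0.016 ]
screw [ 0.4379 -0.2945  0.016 ]
[[-0.0711  0.9517  0.2987  0.4349]
 [ 0.9975  0.0681  0.0203  0.1447]
 [-0.001   0.2993 -0.9541  0.384 ]
 [ 0.      0.      0.      1.    ]]
straightedge [(0.87, array([0.5157, 0.1485, 0.0093]))]
cork_pad []
```

View pics/w1.png

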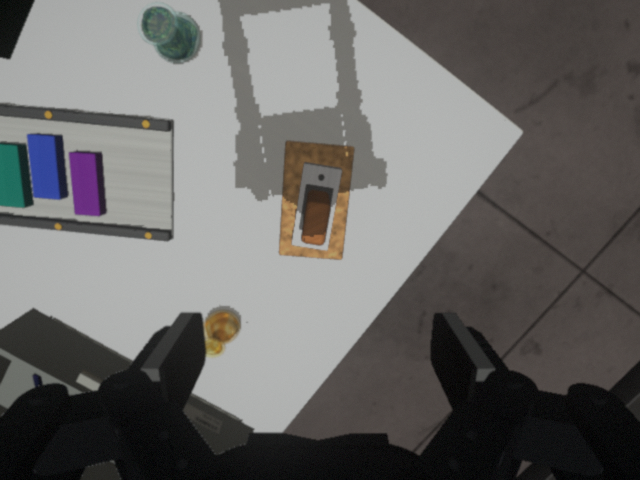

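```bash
python3 - <<'E'
from h import *
f=cam('wrist'); a=cv2.resize(f['frame'][130:270,260:370],None,fx=5,fy=4.25,interpolation=cv2.INTER_CUBIC)
a=cv2.resize(f['frame'][130:270,260:370],None,fx=4.25,fy=4.25,interpolation=cv2.INTER_CUBIC)
cv2.imwrite('pics/c2.png',a[:,:,::-1])
E
```

```text
(no output)
```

View pics/c2.png

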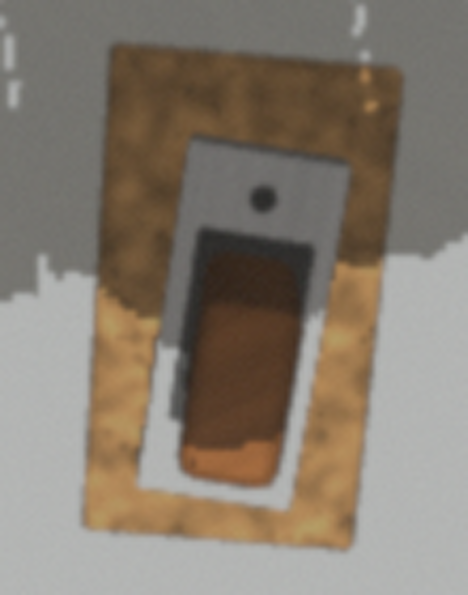

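```bash
python3 - <<'E'
from h import *
np.set_printoptions(precision=4,suppress=True)
f=cam('wrist')
P=[ray(f,260+u/4.25,130+v/4.25,.021) for u,v in [(188,138),(350,162),(295,508),(138,487)]]
Q=[ray(f,260+u/4.25,130+v/4.25,.005) for u,v in [(110,44),(402,68),(353,548),(83,528)]]
for L in (P,Q):
    c=np.mean(L,0); d=L[2]+L[3]-L[0]-L[1]; e=L[0]-L[1]+L[3]-L[2]
    print(np.array(L),c,np.linalg.norm(d)/2,np.linalg.norm(e)/2,np.degrees(np.arctan2(d[1],d[0])),np.degrees(np.arctan2(e[1],e[0])))
    L.append(c)
# predicted pixels of grip top corners given bar pose
c=P[4]
for yaw in (3.,1.5,0): 
  r=R.from_euler('z',yaw,degrees=True)
  print([ ((proj(f,r.apply([sx*.018,sy*.01,0])+[c[0],c[1],.081])-[260,130])*4.25).round() for sx in(-1,1) for sy in(-1,1)])
E
```

```text
[[0.4735 0.1342 0.021 ]
 [0.4761 0.1695 0.021 ]
 [0.5556 0.1639 0.021 ]
 [0.5531 0.1275 0.021 ]] [0.5146 0.1488 0.021 ] 0.07982822568492351 0.03590706898220728 -4.431064374051928 -94.13467791281698
[[0.4558 0.1153 0.005 ]
 [0.4564 0.1803 0.005 ]
 [0.5701 0.1796 0.005 ]
 [0.5696 0.1141 0.005 ]] [0.513  0.1473 0.005 ] 0.11378720988159972 0.06528123582774908 -0.5023775233800034 -90.50032775753598
[array([189., 302.]), array([297., 304.]), array([187., 487.]), array([292., 489.])]
[array([192., 301.]), array([299., 306.]), array([185., 486.]), array([289., 490.])]
[array([194., 300.]), array([302., 307.]), array([183., 485.]), array([287., 492.])]
```

```bash
python3 - <<'E'
from h import *
print(cmd([.5146,.1488,.030],85.7))
E
```

```text
(array([ -2.6,   0.5, 211.3]), array([0.  , 0.  , 8.36]))
```

>>> play_rows(
  series=[
    [[-3,0,60],[0,0,8.4],1],
    [[-3,0,110],[0,0,8.4],1],
    [[-3,0,150],[0,0,8.4],1],
    [[-3,0,180],[0,0,8.4],1],
    [[-3,0,200],[0,0,8.4],1],
    [[-3,0,211],[0,0,8.4],1],
    [[-3,0,211],[0,0,8.4],1],
    [[-3,0,211],[0,0,8.4],0],
    [[-3,0,211],[0,0,8.4],0],
    [[-3,0,211],[0,0,8.4],0],
    [[-3,0,211],[0,0,8.4],0],
    [[-3,0,211],[0,0,8.4],0],
    [[-3,0,211],[0,0,8.4],0],
  ],
  squeeze=80,
)

```text
t: 4.95
position: [0.5157, 0.1479, 0.0309]
orientation: [0.12, 3.138, 0.0]
contact_force: [-0.4, -0.5, 5.8]
grip_width: 0.0189
grasp_force: 78.9
```

```bash
python3 - <<'E'
from h import *
np.set_printoptions(precision=4,suppress=True)
s,r=pose();print(s['t'],s['position'],r.as_matrix(),s['contact_force'],s['grip_width'])
f=cam('wrist');save(f,'w2.png')
E
```

```text
4.95 [0.5157 0.1479 0.0309] [[-0.9971  0.0764  0.0009]
 [ 0.0764  0.9971  0.0002]
 [-0.0009  0.0002 -1.    ]] [-0.426  -0.5427  5.808 ] 0.018942032694956486
```

View pics/w2.png

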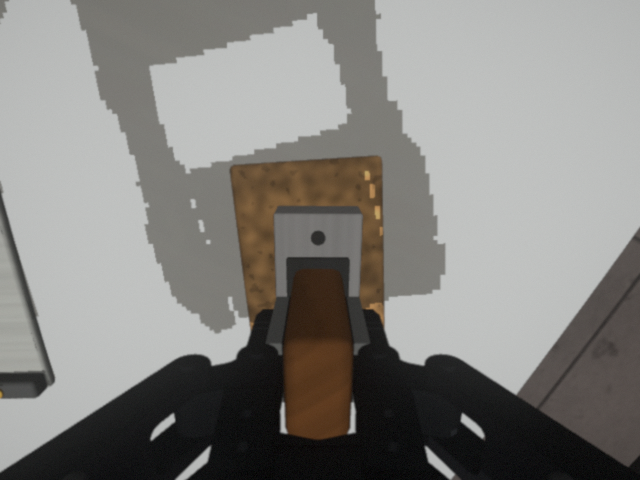

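```bash
python3 - <<'E'
from h import *
print(cmd([.4997,-.010,.150],88.1))
E
```

```text
(array([   3.8, -158.6, -119.1]), array([ 0.01,  0.05, -2.48]))
```

>>> play_rows(
  series=[
    [[0,0,-20],[0,0,0],0],
    [[0,0,-60],[0,0,0],0],
    [[2,-30,-100],[0,0,-2.5],0],
    [[4,-80,-119],[0,0,-2.5],0],
    [[4,-125,-119],[0,0,-2.5],0],
    [[4,-150,-119],[0,0,-2.5],0],
    [[4,-159,-119],[0,0,-2.5],0],
    [[4,-159,-119],[0,0,-2.5],0],
  ],
)

```text
t: 6.0
position: [0.4985, -0.0103, 0.1485]
orientation: [-0.053, -3.14, -0.001]
contact_force: [0.2, 0.3, -2.2]
grip_width: 0.0192
grasp_force: 78.6
```

```bash
python3 - <<'E'
from h import *
np.set_printoptions(precision=4,suppress=True)
s,r=pose();print(s['t'],s['position'],r.as_matrix(),s['contact_force'],s['grip_width'])
f=cam('wrist');save(f,'w3.png')
for q in ['tray_floor','follower','blank_1']: print(q,[(round(x['score'],2),w(f,x['point'])) for x in arm.spot_point('wrist',q)])
E
```

```text
6.0 [ 0.4985 -0.0103  0.1485] [[-0.9994  0.034  -0.0014]
 [ 0.034   0.9994  0.0007]
 [ 0.0014  0.0006 -1.    ]] [ 0.1609  0.3492 -2.2009] 0.01924187697869363
tray_floor []
follower [(0.77, array([ 0.4958, -0.2142,  0.0059]))]
blank_1 [(0.82, array([ 0.5092, -0.0695,  0.0084])), (0.81, array([ 0.5071, -0.1439,  0.0116])), (0.68, array([ 0.4862, -0.1821,  0.0095])), (0.68, array([ 0.4974, -0.1098,  0.0078]))]
```

View pics/w3.png

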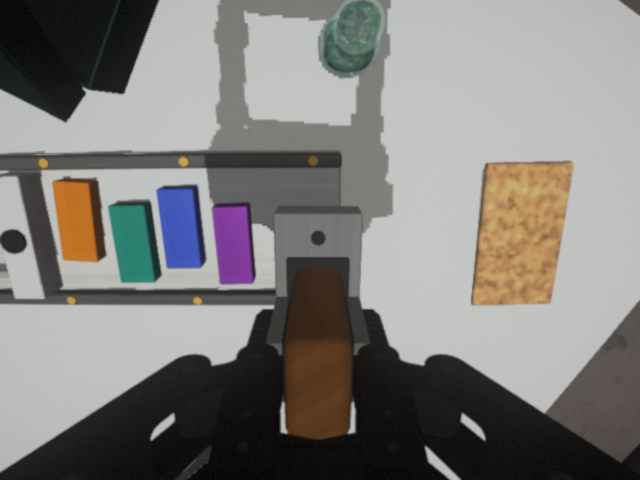

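```bash
python3 - <<'E'
from h import *
np.set_printoptions(precision=4,suppress=True)
f=cam('wrist')
P=np.array([ray(f,u,v,.016) for u,v in [(313,160.5),(183,161),(43.5,162.5),(197,300.5),(71,300)]]);print(P)
for i,j in[(0,2),(0,1),(3,4)]: print(90+np.degrees(np.arctan2(*(P[i]-P[j])[[1,0]]))-90)
for u,v in [(249,204),(254,283),(213,207),(221,284)]: print('violet',ray(f,u,v,.020))
for u,v in [(22,175),(46,297)]: print('follower',ray(f,u,v,.0305))
n=np.array([.0325,.9995,0]);c=np.array([.4953,-.155,0])
print((P-c)@n,(P-c)@[.9995,-.0325,0])
p=c+.14*n;p[2]=.0345;print(cmd(p,88.1))
E
```

```text
[[ 0.4491 -0.0099  0.016 ]
 [ 0.4463 -0.1006  0.016 ]
 [ 0.4432 -0.201   0.016 ]
 [ 0.5532 -0.1041  0.016 ]
 [ 0.5501 -0.2047  0.016 ]]
88.21188005473371
88.18165210993601
88.23870531994123
violet [ 0.4775 -0.0562  0.02  ]
violet [ 0.5381 -0.0576  0.02  ]
violet [ 0.4788 -0.082   0.02  ]
violet [ 0.5381 -0.0827  0.02  ]
follower [ 0.4497 -0.2079  0.0305]
follower [ 0.5405 -0.2131  0.0305]
[ 0.1435  0.0527 -0.0477  0.0527 -0.0479] [-0.0509 -0.0508 -0.0506  0.0562  0.0564]
(array([ -1. ,  -5.6, 114.6]), array([ 0.01, -0.02,  0.1 ]))
```

>>> play_rows(
  series=[
    [[-2.5,-4,50],[0,0,-0.1],0],
    [[-2.5,-4,85],[0,0,-0.1],0],
    [[-2.5,-4,105],[0,0,-0.1],0],
    [[-2.5,-4,112],[0,0,-0.1],0],
    [[-2.5,-4,114],[0,0,-0.1],0],
    [[-2.5,-4,114],[0,0,-0.1],0],
    [[-2.5,-4,114],[0,0,-0.1],0],
  ],
)

```text
t: 7.12
position: [0.5025, -0.0146, 0.0363]
orientation: [0.049, 3.139, -0.0]
contact_force: [0.4, 0.2, -2.0]
grip_width: 0.0189
grasp_force: 78.6
```

```bash
python3 - <<'E'
from h import *
np.set_printoptions(precision=4,suppress=True)
s,r=pose();print(s['t'],s['position'],r.as_matrix(),s['contact_force'],s['grip_width'])
p=np.array([.4975,-.154,0])+.1*np.array([.0314,.9995,0]);p[2]=.0345;print(cmd(p,88.2))
E
```

```text
7.125 [ 0.5025 -0.0146  0.0363] [[-0.9995  0.0311  0.0022]
 [ 0.0311  0.9995 -0.0003]
 [-0.0022 -0.0002 -1.    ]] [ 0.3608  0.19   -2.0363] 0.018892846631342306
(array([  0.6, -39.5,   1.8]), array([-0.01,  0.13,  0.02]))
```

>>> play_rows(
  series=[
    [[0,-3,0.5],[0,0,0],0],
    [[0,-6,1],[0,0,0],0],
    [[0,-9,1.5],[0,0,0],0],
    [[0,-12,1.5],[0,0,0],0],
    [[0,-15,1.5],[0,0,0],0],
    [[0,-18,1.5],[0,0,0],0],
    [[0,-21,1.5],[0,0,0],0],
    [[0,-24,1.5],[0,0,0],0],
    [[0,-27,1.5],[0,0,0],0],
    [[0,-30,1.5],[0,0,0],0],
    [[0,-33,1.5],[0,0,0],0],
    [[0,-36,1.5],[0,0,0],0],
    [[0,-39,1.5],[0,0,0],0],
    [[0,-42,1.5],[0,0,0],0],
    [[0,-45,1.5],[0,0,0],0],
    [[0,-48,1.5],[0,0,0],0],
    [[0,-51,1.5],[0,0,0],0],
    [[0,-54,1.5],[0,0,0],0],
    [[0,-57,1.5],[0,0,0],0],
    [[0,-60,1.5],[0,0,0],0],
  ],
)

```text
t: 9.62
position: [0.4996, -0.0747, 0.0338]
orientation: [0.049, 3.141, 0.0]
contact_force: [-0.5, 1.4, -2.7]
grip_width: 0.0189
grasp_force: 78.8
```

>>> play_rows(
  series=[
    [[0,-2,0],[0,0,0],0],
    [[0,-4,0],[0,0,0],0],
    [[0,-6,0],[0,0,0],0],
    [[0,-8,0],[0,0,0],0],
    [[0,-10,0],[0,0,0],0],
    [[0,-12,0],[0,0,0],0],
    [[0,-14,0],[0,0,0],0],
    [[0,-16,0],[0,0,0],0],
    [[0,-18,0],[0,0,0],0],
    [[0,-20,0],[0,0,0],0],
    [[0,-22,0],[0,0,0],0],
    [[0,-24,0],[0,0,0],0],
    [[0,-26,0],[0,0,0],0],
    [[0,-28,0],[0,0,0],0],
    [[0,-30,0],[0,0,0],0],
    [[0,-30,0],[0,0,0],0],
  ],
)

```text
t: 11.62
position: [0.4985, -0.1025, 0.0339]
orientation: [-0.051, -3.14, -0.005]
contact_force: [0.7, 9.9, 0.3]
grip_width: 0.0189
grasp_force: 79.3
```

```bash
python3 - <<'E'
from h import *
np.set_printoptions(precision=4,suppress=True)
s,r=pose();print(s['t'],s['position'],r.as_matrix(),s['contact_force'],s['wrist_torque'])
f=cam('wrist');save(f,'w4.png')
E
```

```text
11.625 [ 0.4985 -0.1025  0.0339] [[-0.9995  0.0323 -0.0007]
 [ 0.0323  0.9995  0.0034]
 [ 0.0008  0.0034 -1.    ]] [0.675  9.8752 0.3371] [ 1.5223 -0.1804  0.0856]
```

View pics/w4.png

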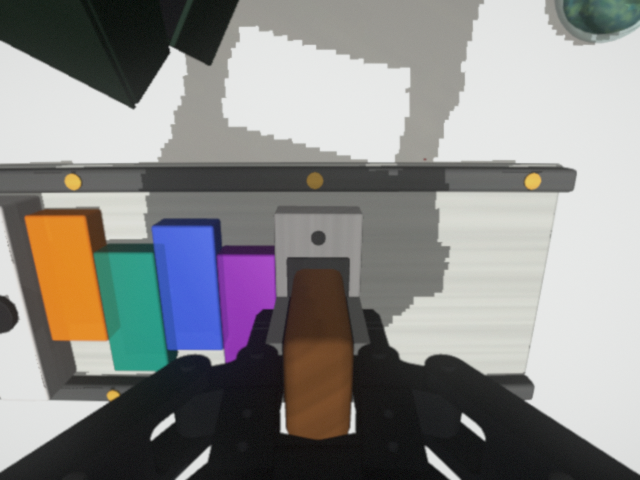

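>>> play_rows(
  series=[
    [[0,-1,0],[0,0,0],0],
    [[0,-2,0],[0,0,0],0],
    [[0,-3,0],[0,0,0],0],
    [[0,-4,0],[0,0,0],0],
    [[0,-5,0],[0,0,0],0],
    [[0,-6,0],[0,0,0],0],
    [[0,-7,0],[0,0,0],0],
    [[0,-8,0],[0,0,0],0],
    [[0,-9,0],[0,0,0],0],
    [[0,-10,0],[0,0,0],0],
    [[0,-11,0],[0,0,0],0],
    [[0,-12,0],[0,0,0],0],
    [[0,-13,0],[0,0,0],0],
    [[0,-14,0],[0,0,0],0],
    [[0,-15,0],[0,0,0],0],
  ],
)

```text
t: 13.55
position: [0.498, -0.1172, 0.0339]
orientation: [-0.051, -3.14, -0.006]
contact_force: [0.6, 9.8, 1.3]
grip_width: 0.0192
grasp_force: 79.3
```

>>> play_rows(
  series=[
    [[0,-1,0],[0,0,0],0],
    [[0,-2,0],[0,0,0],0],
    [[0,-3,0],[0,0,0],0],
    [[0,-4,0],[0,0,0],0],
    [[0,-5,0],[0,0,0],0],
    [[0,-6,0],[0,0,0],0],
    [[0,-7,0],[0,0,0],0],
    [[0,-8,0],[0,0,0],0],
  ],
)

```text
t: 14.55
position: [0.4977, -0.1251, 0.0339]
orientation: [-0.051, -3.14, -0.006]
contact_force: [0.3, 9.2, 1.4]
grip_width: 0.0189
grasp_force: 79.3
```

```bash
python3 - <<'E'
from h import *
np.set_printoptions(precision=4,suppress=True)
s,r=pose();print(s['t'],s['position'],s['contact_force'],s['wrist_torque'])
f=cam('wrist');save(f,'w5.png')
for q in ['follower']: print(q,[(round(x['score'],2),w(f,x['point'])) for x in arm.spot_point('wrist',q)])
f=cam('top');save(f,'t5.png')
for q in ['follower']: print(q,[(round(x['score'],2),w(f,x['point'])) for x in arm.spot_point('top',q)])
E
```

```text
14.55 [ 0.4977 -0.1251  0.0339] [0.3026 9.1533 1.3579] [ 1.7286 -0.1922  0.1478]
follower []
follower [(0.93, array([ 0.49  , -0.2509,  0.0003]))]
```

View pics/w5.png

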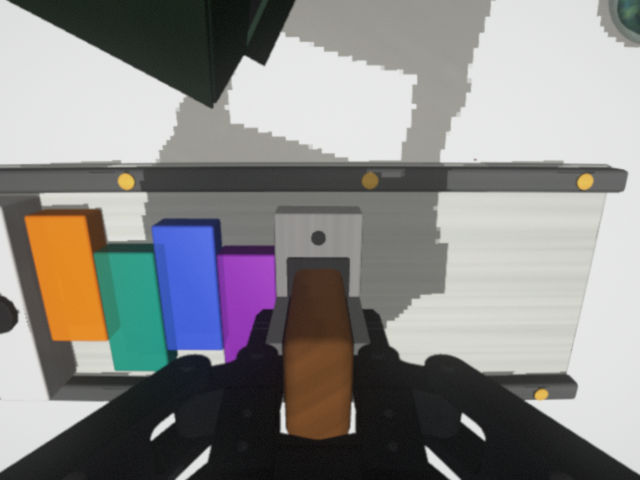

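>>> play_rows(
  series=[
    [[0,-0.5,0],[0,0,0],0],
    [[0,-1,0],[0,0,0],0],
    [[0,-1.5,0],[0,0,0],0],
    [[0,-2,0],[0,0,0],0],
    [[0,-2.5,0],[0,0,0],0],
    [[0,-3,0],[0,0,0],0],
  ],
)

```text
t: 15.5
position: [0.4976, -0.1281, 0.0339]
orientation: [-0.051, -3.14, -0.006]
contact_force: [0.3, 9.7, 1.7]
grip_width: 0.0188
grasp_force: 79.3
```

>>> play_rows(
  series=[
    [[0,-0.5,0],[0,0,0],0],
    [[0,-1,0],[0,0,0],0],
    [[0,-1.5,0],[0,0,0],0],
    [[0,-2,0],[0,0,0],0],
  ],
)

```text
t: 16.0
position: [0.4975, -0.13, 0.0339]
orientation: [-0.051, -3.14, -0.007]
contact_force: [0.8, 10.4, 1.8]
grip_width: 0.0193
grasp_force: 79.4
```

>>> play_rows(
  series=[
    [[0,-0.5,0],[0,0,0],0],
    [[0,-1,0],[0,0,0],0],
    [[0,-1.5,0],[0,0,0],0],
  ],
)

```text
t: 16.38
position: [0.4975, -0.1302, 0.0339]
orientation: [-0.053, -3.14, -0.011]
contact_force: [1.1, 15.1, 2.4]
grip_width: 0.0193
grasp_force: 79.6
```

>>> play_rows(
  series=[
    [[0,-0.5,0],[0,0,0],0],
    [[0,-1,0],[0,0,0],0],
  ],
)

```text
t: 16.62
position: [0.4975, -0.1303, 0.034]
orientation: [-0.053, -3.14, -0.013]
contact_force: [1.3, 18.1, 4.7]
grip_width: 0.0192
grasp_force: 79.8
```

>>> play_rows(
  series=[
    [[0,1,0],[0,0,0],0],
    [[0,3,0],[0,0,0],0],
    [[0,6,0],[0,0,0],0],
    [[0,10,0],[0,0,0],0],
    [[0,18,0],[0,0,0],0],
    [[0,30,-10],[0,0,0],0],
    [[0,40,-30],[0,0,0],0],
    [[0,50,-80],[0,0,0],0],
    [[0,60,-115],[0,0,0],0],
    [[0,60,-115],[0,0,0],0],
    [[0,60,-115],[0,0,0],0],
  ],
)

```text
t: 18.0
position: [0.4987, -0.0746, 0.1481]
orientation: [-0.048, -3.14, -0.0]
contact_force: [-0.9, 0.1, -2.5]
grip_width: 0.0193
grasp_force: 79.3
```

```bash
python3 - <<'E'
from h import *
np.set_printoptions(precision=4,suppress=True)
s,r=pose();print(s['t'],s['position'],r.as_matrix(),s['contact_force'])
print(cmd([.514,.148,.06],88))
f=cam('wrist');save(f,'w6.png')
f=cam('top')
for q in ['follower','blank_1']: print(q,[(round(x['score'],2),w(f,x['point'])) for x in arm.spot_point('top',q)])
E
```

```text
18.0 [ 0.4987 -0.0746  0.1481] [[-0.9995  0.0306 -0.0013]
 [ 0.0306  0.9995  0.0001]
 [ 0.0013  0.     -1.    ]] [-0.8781  0.0824 -2.5196]
(array([ -8.6, 223. ,  88.1]), array([ 0.  , -0.07,  0.24]))
follower [(0.77, array([ 0.4909, -0.2534,  0.004 ]))]
blank_1 [(0.91, array([ 0.4843, -0.2381,  0.0064])), (0.73, array([ 0.4911, -0.1915,  0.0006])), (0.65, array([ 0.4999, -0.216 ,  0.0063])), (0.58, array([ 0.5052, -0.1576,  0.0101])), (0.21, array([ 0.4963, -0.0743,  0.1146]))]
```

View pics/w6.png

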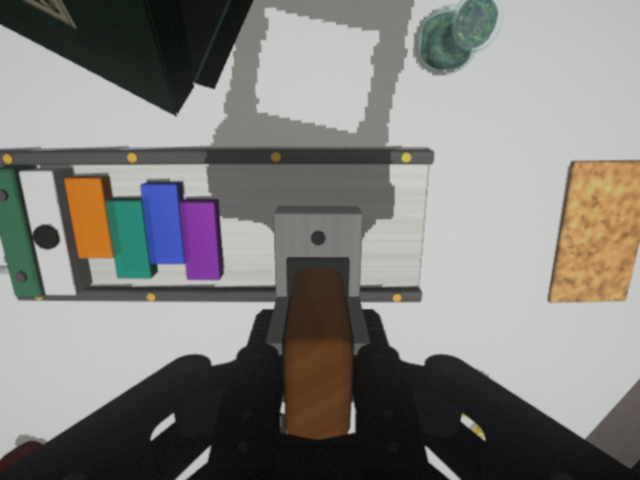

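>>> play_rows(
  series=[
    [[-2,50,0],[0,0,0.2],0],
    [[-5,110,0],[0,0,0.2],0],
    [[-7,165,0],[0,0,0.2],0],
    [[-8.5,205,0],[0,0,0.2],0],
    [[-8.5,223,20],[0,0,0.2],0],
    [[-8.5,223,60],[0,0,0.2],0],
    [[-8.5,223,90],[0,0,0.2],0],
    [[-8.5,223,105],[0,0,0.2],0],
    [[-8.5,223,112],[0,0,0.2],0],
    [[-8.5,223,114],[0,0,0.2],0],
    [[-8.5,223,114],[0,0,0.2],0],
  ],
)

```text
t: 19.58
position: [0.516, 0.1477, 0.0357]
orientation: [0.055, 3.139, 0.001]
contact_force: [0.7, 0.5, -2.4]
grip_width: 0.019
grasp_force: 79.7
```

>>> play_rows(
  series=[
    [[0,0,1],[0,0,0],0],
    [[0,0,2],[0,0,0],0],
    [[0,0,3],[0,0,0],0],
    [[0,0,3.7],[0,0,0],0],
    [[0,0,3.7],[0,0,0],0],
  ],
)

```text
t: 20.2
position: [0.515, 0.1476, 0.031]
orientation: [-0.054, -3.141, 0.0]
contact_force: [-0.7, -1.3, -2.7]
grip_width: 0.0192
grasp_force: 79.7
```

>>> play_rows(
  series=[
    [[0,0,0.5],[0,0,0],0],
    [[0,0,0.8],[0,0,0],0],
    [[0,0,0.8],[0,0,0],0],
  ],
)

```text
t: 20.58
position: [0.515, 0.1477, 0.0309]
orientation: [-0.054, -3.141, 0.0]
contact_force: [-3.2, -0.5, 4.5]
grip_width: 0.0193
grasp_force: 80.7
```

>>> play_rows(
  series=[
    [[0,0,0],[0,0,0],0.6],
    [[0,0,0],[0,0,0],0.6],
    [[0,0,0],[0,0,0],0.6],
    [[0,0,0],[0,0,0],0.6],
    [[0,0,-10],[0,0,0],0.6],
    [[0,0,-40],[0,0,0],0.6],
    [[0,0,-90],[0,0,0],0.6],
    [[0,0,-140],[0,0,0],0.6],
    [[0,0,-180],[0,0,0],0.6],
    [[0,0,-180],[0,0,0],0.6],
  ],
)

```text
t: 21.82
position: [0.5183, 0.1483, 0.2156]
orientation: [0.054, 3.131, 0.003]
contact_force: [-0.2, 0.3, 0.1]
grip_width: 0.0511
grasp_force: 0.0
```

```bash
python3 - <<'E'
from h import *
np.set_printoptions(precision=4,suppress=True)
s,r=pose();print(s['t'],s['position'],s['contact_force'],s['grip_width'])
f=cam('wrist')
g=cam('scene'); a=cv2.resize(g['frame'][165:305,210:390],None,fx=2.2,fy=2.2,interpolation=cv2.INTER_CUBIC)
b=cv2.resize(f['frame'],(400,300)); c=np.zeros((308+300,400,3),np.uint8)[:600]
c[:300,:400]=b; c[300:600,:396]=a[:300]
cv2.imwrite('pics/end.png',c[:,:,::-1])
for q in ['straightedge','cork_pad']: print(q,[(round(x['score'],2),w(f,x['point'])) for x in arm.spot_point('wrist',q)])
E
```

```text
21.825 [0.5183 0.1483 0.2156] [-0.2437  0.2727  0.1137] 0.05107751444433332
straightedge [(0.81, array([0.5128, 0.1504, 0.0092]))]
cork_pad []
```

View pics/end.png

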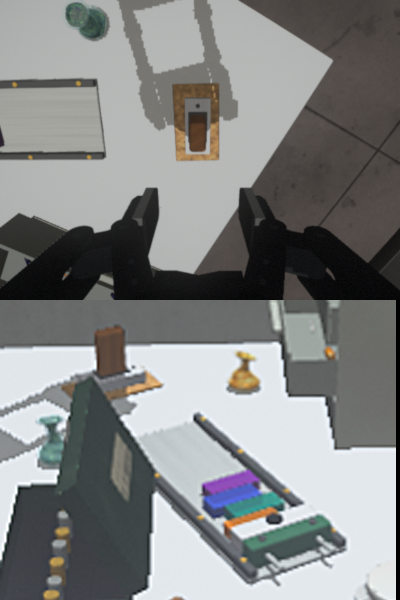

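The straightedge stands on its pad at (198,125), released. The row lies closed against the follower, with the guide rods sticking out behind the end block, and the hooks are where they were.

```bash
python3 -c "
from plant import arm
print(arm.job_done())"
```

```text
the job is handed in; nothing more can be done
None
```

The job is handed in: the four blanks are in one closed row with the follower home on its stop (highest push reading 18 N, checked between moves), and the straightedge is released standing on its cork pad at about 22 s; no verdict came back.

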